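Set the prop post's knurled collar to the height gauge

TASK

Get the shelf prop ready for the next beam: take the round knurled collar on its threaded post and spin it anticlockwise (seen from above) up the thread until its top face is level with the top face of the height gauge's blade, then let go. Leave the gauge as it is, and leave the other post with the six-sided nut alone.

Things in the scene. Friction and masses are not known exactly. Their poses are not given: they have to be found in the camera images.
- collar_top (a point): Centre of the top face of the round knurled steel collar (44 mm across, 22 mm high, finely ribbed side) on a threaded rod; on the rod's axis, z up. Starts 97 to 103 mm above the bench, can climb to 131. Turned anticlockwise from above it climbs 1.91 mm per 0.1 rad, so one twist of 0.4 to 1.5 rad does it, the grip rising with it. Stiff (0.3 N m); stays where it is left.
- post: The fixed post that carries the collar; origin under the centre of its foot, a steel plate 100 mm square, 12 mm thick. On it a round column 28 mm in diameter up to 65 mm above the bench, then the threaded rod, 20 mm over its threads, up to 132 mm: it stands up through the collar, between the fingers of a grip from above.
- gauge_tip (a point): Tip of the height gauge's blade, on its top face, z up, 112 to 125 mm above the bench: the height wanted for the collar's top. The blade is flat steel, 18 mm wide, 5 mm thick, level; its x axis points from the tip to the gauge's column, 88 mm behind, 172 mm high. The gauge's foot is fixed; the slide holds by friction.
- nut_top (a point): Centre of the top face of the six-sided steel nut, 36 mm across its flats and 22 mm high, on the other post, which is otherwise the same as the first. To be left as it is.
Things that resemble listed ones, but are neither listed nor needed, are in the scene too. What is shaped like the part that bears gauge_tip but pink is not meant.

How it is judged:
At the end, for the whole second after the job is handed in: The knurled collar's top face is level with the top face of the gauge's blade to within 6 mm above or below, and stays there (z of collar_top in the frame of gauge_tip between -0.006 and 0.006 m); the robot touches nothing.
It fails at once if the gauge's blade is shifted by more than 4 mm (distance of gauge_tip from where it was at the start of the episode above 0.004 m).
It fails at once if the six-sided nut is shifted by more than 4 mm (distance of nut_top from where it was at the start of the episode above 0.004 m).
It also fails if it takes over 32 s, if anything falls off the work surface, if the arm or the gripper's body presses on something with over 40 N, if the wrist force passes 120 N, or if a joint passes its speed limit or range.

ROBOT

A 6-joint arm with a two-finger parallel gripper is mounted at the origin on the work surface. World frame = base frame: x ahead of the robot, y to its left, z up, the work surface at z = 0. Lengths are in m, angles in rad, forces in N, time in s.
With the tool pointing down it reaches from about 0.25 to 0.775 m from the base axis. Payload 4 kg.
Tool frame: the origin (TCP) lies midway between the tips of the shut fingers; the grasp point (between the pads) lies 19 mm behind it; z points along the fingers, y is the direction in which the jaws open and shut (so a half turn about z gives the same grasp; the last joint's range is limited). The gripper opens to 94 mm and grips with 3 to 60 N. Pads are 16 mm wide; open, the fingers measure 119 mm over their backs; the gripper's body (75 mm by 177 mm) begins 78 mm behind the grasp point.
Start: joints at [1.237, 0.087, 1.371, -0, 1.684, -0.103], TCP at [0.126, 0.535, 0.206] pointing down, gripper open.
Joint ranges: [-3.1, 3.1], [-0.76, 2.03], [0.27, 2.55], [-1.08, 4.22], [0.17, 2.65], [-2.57, 2.57]. Speed limits (rad/s): [2.79, 2.79, 3.14, 3.14, 3.14, 3.14].

INTERFACE

Orientations are given as [roll, pitch, yaw] about the fixed x, y, z axes, in that order (R = Rz(yaw) Ry(pitch) Rx(roll)).
In Python, from bench import get_obs, snapshot, ticket gives the robot as it stands.
- The arm moves only by the shell command python3 -m creep 'ROWS' [OPENING]. ROWS is JSON, a list that holds one entry, the list of rows, each a list of 4 numbers: the shift along the tool's x, y, z in mm, then the turn about the tool's z in degrees. A call has 1 to 8 rows; each row shifts and turns the commanded pose from where the row before left it, along the tool's axes as they then stand; what a row does not reach is not made up. A row lasts 1/8 s, in which the tool goes at most 62.5 mm and 10.7 degrees, less where a joint would pass 70% of its speed; a pose out of reach is approached as far as the arm can. A call with a gripper value outside its range is refused whole. OPENING is the opening, from 0 (shut) to 1 (fully open), set as the call begins (- or left out, the last holds). The fingers move at their own pace and stop on an object; the grip force is fixed at half the most. Time passes only in rows, so rows that do not move let the fingers close. It gives the time, the measured TCP pose, the force and the opening at its end, in the units of the state.
- get_obs(): the state, without advancing time (a new reading comes with each control period).
- snapshot(name): name is "side" or "top" or "wrist"; returns a dict with "color" (420x560x3 uint8, red, green, blue), "depth" (420x560 float32, m along the optical axis (not along the pixel's ray), 0 where there is no reading), "fx", "fy", "cx", "cy" (pixels), "extrinsics" (4x4, takes a point from world to camera coordinates). Camera axes: x right, y down, z forward; pixel columns grow to the right and rows downward; lengths in m; the calibration is good to about 2 mm. The wrist camera is an equidistant fisheye: a pixel r from the principal point sees the ray r / f radians off the axis. A picture is of the moment at which its call begins.
- ticket.close_job(): hands the job in, once; it reports no verdict.
The state is a dict: "time": time; "joint_positions": joint angles; "qvel": joint speeds; "joint_torque": joint torques, N m; "tool_pos": TCP position; "ee_rot": TCP orientation; "wrist_force": force on the tool from outside, world axes, zero at the start; "wrist_torque": the same for the moment, N m; "width": finger opening in m.
Only numpy, scipy, OpenCV 4.12 (cv2) and the standard library are available. Lean on these libraries where they do the work, as an engineer would, in place of code of your own. Each camera call takes 0.05 s, during which the arm holds its last target. There are 200 camera calls.

## Working session

There is one attempt and no reset: what is moved stays moved. The work goes in short steps, Python scripts to look and compute and a shell command to move; the robot and the scene stay as the last step left them, time stands still between calls to the robot, and variables do not carry over. Pictures are saved under pics/ and viewed, on a budget of 10 in all, crops included, one or two more only if the job needs it, and the job is handed in when it is done.

```bash
mkdir -p pics
cat > h.py <<'E'
import numpy as np, cv2
from bench import get_obs, snapshot, ticket
def save(n,f):
    s=snapshot(n); cv2.imwrite('pics/'+f+'.png',s['color'][:,:,::-1]); np.savez('pics/'+f+'.npz',**s); return s
def world(s,mask=None):
    v,u=np.mgrid[:420,:560]; d=s['depth']
    P=np.stack([(u-s['cx'])/s['fx']*d,(v-s['cy'])/s['fy']*d,d,np.ones_like(d)],-1)
    W=P@np.linalg.inv(s['extrinsics']).T
    W=W[...,:3]; W[d==0]=np.nan; return W
E
python3 - <<'E'
from h import *
o=get_obs(); print({k:np.round(v,3) for k,v in o.items()})
for n in('top','side'):
    s=save(n,n+'0'); print(s['fx'],s['extrinsics'].round(3).tolist())
E
```

```text
{'time': np.float64(0.0), 'joint_positions': array([ 1.237,  0.088,  1.372, -0.   ,  1.684, -0.103]), 'qvel': array([ 0.   , -0.   ,  0.   , -0.001, -0.002, -0.001]), 'joint_torque': array([-0.0000e+00, -3.4016e+01, -3.0244e+01,  7.2000e-02,  3.3000e-02,
       -0.0000e+00]), 'tool_pos': array([0.126, 0.535, 0.204]), 'ee_rot': array([-3.139, -0.   ,  2.911]), 'wrist_force': array([ 0.589,  0.187, -0.165]), 'wrist_torque': array([-0.013, -0.037, -0.026]), 'width': np.float64(0.094)}
427.57285149713266 [[0.022, -1.0, -0.004, -0.001], [-0.993, -0.022, -0.112, 0.548], [0.112, 0.007, -0.994, 0.844], [0.0, 0.0, 0.0, 1.0]]
392.92811729432793 [[0.974, -0.227, -0.003, -0.519], [-0.146, -0.616, -0.774, 0.154], [0.174, 0.755, -0.633, 0.795], [0.0, 0.0, 0.0, 1.0]]
```

View pics/top0.png

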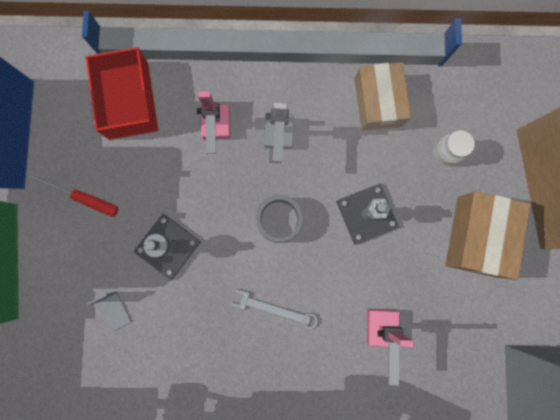

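View pics/side0.png

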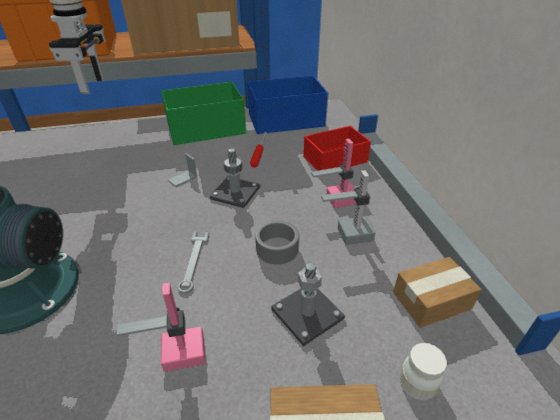

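The top view shows one post at (155,245), which looks round, and another at (380,207), which looks six-sided. The grey gauge is at (278,130) with its blade tip near (278,160). The other two gauges are pink. Next I'll zoom in and measure.

```bash
cat > m.py <<'E'
from h import *
t=dict(np.load('pics/top0.npz')); s=dict(np.load('pics/side0.npz'))
c=lambda s,u,v,w=40:cv2.resize(s['color'][v-w:v+w,u-w:u+w,::-1],(380,280) if 0 else (290,290),interpolation=cv2.INTER_CUBIC)
cv2.imwrite('pics/crop.png',np.vstack([np.hstack([c(t,160,245),c(s,234,170),]),np.hstack([c(t,278,135),c(s,350,205)])]))
W=world(t)
for n,(u0,u1,v0,v1) in dict(A=(135,205,215,280),B=(335,400,180,245),G=(262,296,100,165)).items():
    w=W[v0:v1,u0:u1]; z=w[...,2]
    for a,b in((.085,.107),(.107,.128),(.122,.14),(.14,.18)):
        m=(z>a)&(z<b)
        if m.sum()>3:
            p=w[m]; print(n,a,b,m.sum(),np.median(p,0).round(4),p.min(0).round(4),p.max(0).round(4))
E
python3 m.py
```

```text
A 0.085 0.107 362 [0.4629 0.2225 0.0966] [0.442  0.206  0.0855] [0.4854 0.2495 0.1068]
A 0.107 0.128 35 [0.4643 0.2218 0.1179] [0.4549 0.2195 0.1074] [0.4732 0.2326 0.127 ]
A 0.122 0.14 88 [0.4637 0.2272 0.1308] [0.4549 0.2193 0.1222] [0.4729 0.237  0.1344]
B 0.085 0.107 58 [ 0.5362 -0.174   0.1005] [ 0.5229 -0.2037  0.0869] [ 0.5581 -0.1674  0.107 ]
B 0.107 0.128 251 [ 0.5393 -0.1831  0.1095] [ 0.5231 -0.2069  0.107 ] [ 0.5592 -0.168   0.1277]
B 0.122 0.14 81 [ 0.5413 -0.1865  0.1303] [ 0.533  -0.196   0.1235] [ 0.5492 -0.1786  0.1337]
G 0.085 0.107 6 [0.7002 0.0132 0.105 ] [ 0.6998 -0.0145  0.1003] [0.7013 0.018  0.1067]
G 0.107 0.128 579 [0.6815 0.003  0.1213] [ 0.6241 -0.0159  0.1075] [0.7257 0.0277 0.1279]
G 0.122 0.14 218 [0.6797 0.0032 0.1229] [ 0.6257 -0.0155  0.122 ] [0.7233 0.0164 0.1397]
G 0.14 0.18 135 [0.7086 0.0014 0.1685] [ 0.7068 -0.0096  0.1403] [0.7179 0.0108 0.1741]
```

View pics/crop.png

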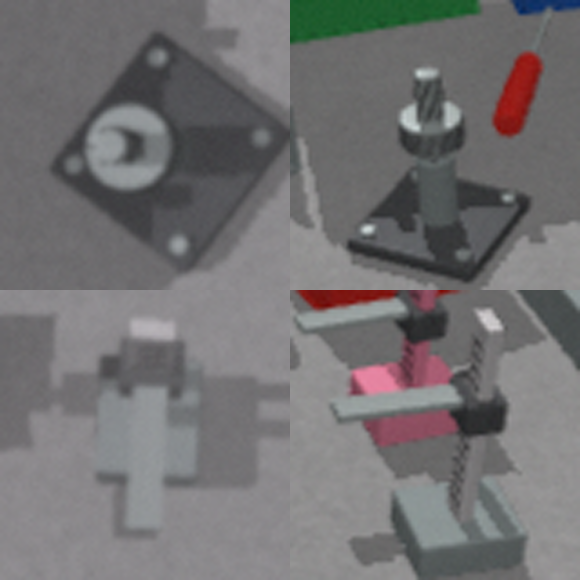

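The crop confirms it: A is the round collar (crop top-left, 128,147), and the grey gauge's blade runs from the slide down to (143,528). Now I'll measure the heights carefully, using the rod top at 132 mm as a reference.

Run:
```python
from h import *
t=dict(np.load('pics/top0.npz')); W=world(t); z=W[...,2]
w=W.reshape(-1,3)
c=np.array([.464,.2278])
r=np.hypot(w[:,0]-c[0],w[:,1]-c[1])
m=(r<.020)&(r>.012)&(w[:,2]>.085)&(w[:,2]<.11); p=w[m]; print('collar',m.sum(),np.percentile(p[:,2],[10,25,50,75,90]).round(4),p.mean(0))
m=(r<.008)&(w[:,2]>.12); print('rod',m.sum(),np.percentile(w[m,2],[10,50,90]).round(4),w[m].mean(0))
rim=(r<.03)&(w[:,2]>.09)&(w[:,2]<.107); print(np.percentile(w[rim],[1,99],axis=0))
m=(w[:,0]>.628)&(w[:,0]<.685)&(abs(w[:,1]-.003)<.007)&(w[:,2]>.1); print('blade',m.sum(),np.percentile(w[m,2],[10,50,90]).round(4))
r2=np.hypot(w[:,0]-.541,w[:,1]+.187); m=(r2<.008)&(w[:,2]>.12); print('rod2',np.median(w[m,2]))
m=(r<.09)&(w[:,2]<.004); print('bench',np.median(w[m,2])); m=(w[:,0]>.55)&(w[:,0]<.62)&(abs(w[:,1])<.05);print(np.median(w[m,2]))
m=(r>.03)&(r<.045)&(w[:,2]<.02)&(w[:,2]>.006);print('foot',np.median(w[m,2]))
s=dict(np.load('pics/side0.npz')); w=world(s).reshape(-1,3)
r=np.hypot(w[:,0]-c[0],w[:,1]-c[1])
m=(r<.02)&(r>.012)&(w[:,2]>.094)&(w[:,2]<.11);print('side collar',m.sum(),np.percentile(w[m,2],[10,50,90]).round(4))
m=(r<.010)&(w[:,2]>.127);print('side rod',m.sum(),np.percentile(w[m],[10,50,90],axis=0).round(4))
m=(w[:,0]>.63)&(w[:,0]<.68)&(abs(w[:,1]-.003)<.007)&(w[:,2]>.11); print('side blade',m.sum(),np.percentile(w[m,2],[10,50,90]).round(4))
```

```text
collar 194 [0.0952 0.0962 0.0972 0.098  0.0991] [0.46390583 0.225345   0.09711035]
rod 67 [0.1292 0.1312 0.133 ] [0.46410712 0.22723536 0.13093569]
[[0.44219094 0.20691689 0.09154547]
 [0.48518046 0.24886235 0.10515601]]
blade 232 [0.12   0.1216 0.1233]
rod2 0.13024381922624062
bench -0.0006839636600370347
-0.000453052866210113
foot 0.011286963201900035
side collar 54 [0.0963 0.0977 0.0989]
side rod 24 [[0.4599 0.2201 0.1284]
 [0.4659 0.2243 0.1315]
 [0.4703 0.2319 0.1328]]
side blade 91 [0.1217 0.1228 0.1236]
```

The collar top is at about 0.098 m and the blade at about 0.1225 m, so it needs a climb of about 24.5 mm, or 73° anticlockwise. Next I'll compute the shift to above the collar.

```bash
cat > go.py <<'E'
import sys
from h import *
from scipy.spatial.transform import Rotation as R
o=get_obs(); T=R.from_euler('xyz',o['ee_rot'])
print('shift mm tool',(T.inv().apply(np.array([float(a) for a in sys.argv[1:4]])-o['tool_pos'])*1e3).round(1),o['joint_positions'].round(3),o['time'])
E
python3 go.py .464 .2278 .19
```

```text
shift mm tool [-399.6 -221.6   14.8] [ 1.237  0.088  1.372 -0.     1.684 -0.103] 0.1
```

```bash
python3 -m creep '[[[-50,-27.7,2,0],[-50,-27.7,2,0],[-50,-27.7,2,0],[-50,-27.7,2,0],[-50,-27.7,2,0],[-50,-27.7,2,0],[-50,-27.7,2,0],[-49.6,-27.7,1,0]]]' 1
python3 -m creep '[[[0,0,0,10],[0,0,0,10],[0,0,0,0],[0,0,0,0]]]'
python3 go.py .464 .2278 .19
python3 - <<'E'
from h import *
s=save('wrist','w1'); print(s['fx'],s['cx'],s['cy'],s['extrinsics'].round(4).tolist())
E
```

```text
time: 1.1
tool_pos: [0.465, 0.2268, 0.1899]
ee_rot: [-3.141, -0.001, 2.911]
wrist_force: [-0.1, 0.5, -0.8]
width: 0.0937
time: 1.6
tool_pos: [0.4639, 0.2283, 0.1902]
ee_rot: [-3.141, -0.0, 2.564]
wrist_force: [-0.9, -0.3, -0.0]
width: 0.0941
shift mm tool [-0.4 -0.4  0.2] [ 0.348  0.018  1.474  0.     1.651 -0.646] 1.6
325.19226210127806 282.1436619904358 206.8098635266635 [[0.5463, 0.8376, -0.0, -0.445], [0.808, -0.527, 0.2634, -0.2772], [0.2206, -0.1439, -0.9647, 0.3076], [0.0, 0.0, 0.0, 1.0]]
```

View pics/w1.png

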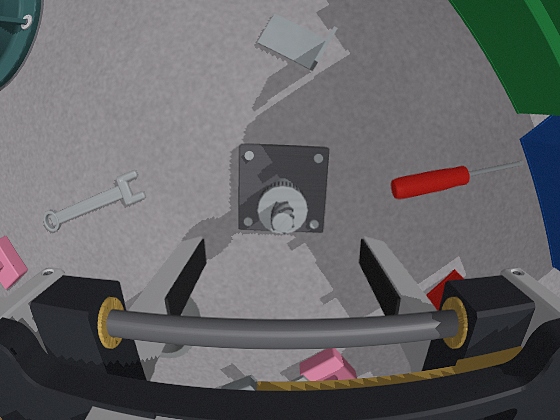

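The collar centre is at about (283,205) and the finger tips are at 205 and 361, so it is centred along the jaws. I'll check the other axis by projection.

```bash
cat > wr.py <<'E'
from h import *
s=dict(np.load('pics/w1.npz'));E=s['extrinsics'];Ei=np.linalg.inv(E)
d=s['depth']; v,u=np.mgrid[:420,:560]; dx=u-s['cx'];dy=v-s['cy'];r=np.hypot(dx,dy)+1e-9;th=r/s['fx']
k=np.tan(th)/r
P=np.stack([dx*k*d,dy*k*d,d,np.ones_like(d)],-1)@Ei.T; w=P[150:245,235:330,:3].reshape(-1,3)
m=(w[:,2]>.094)&(w[:,2]<.102); p=w[m]; print(m.sum(),np.percentile(p,[2,50,98],axis=0).round(4))
m=(w[:,2]>.126); print('rod',np.percentile(w[m],[2,50,98],axis=0).round(4))
def pr(p):
    c=(E@[*p,1])[:3];t=np.arctan2(np.hypot(c[0],c[1]),c[2]);a=np.arctan2(c[1],c[0]);return s['cx']+s['fx']*t*np.cos(a),s['cy']+s['fx']*t*np.sin(a)
print(pr((.464,.2278,.098)),pr((.464,.2278,.132)))
E
python3 wr.py; python3 go.py .464 .2278 .069
```

```text
1377 [[0.4431 0.2088 0.0952]
 [0.4582 0.2341 0.0979]
 [0.4839 0.2495 0.0995]]
rod [[0.3992 0.2211 0.127 ]
 [0.4625 0.2299 0.1319]
 [0.4715 0.2709 0.3698]]
(np.float64(281.33934258624714), np.float64(210.8359977335187)) (np.float64(281.2331063134894), np.float64(223.00815902941505))
shift mm tool [ -0.5  -0.5 121.3] [ 0.348  0.017  1.474  0.     1.651 -0.645] 1.65
```

The wrist view agrees: centre about (0.4635, 0.229), top 0.098. Descending and gripping.

```bash
python3 -m creep '[[[0,-0.5,25,0],[0,-0.5,25,0],[0,0,25,0],[0,0,25,0],[0,0,21,0],[0,0,0,0]]]'
python3 -m creep '[[[0,0,0,0],[0,0,0,0],[0,0,0,0],[0,0,0,0],[0,0,0,0],[0,0,0,0]]]' 0.3
python3 -m creep '[[[0,0,0,0],[0,0,0,0]]]'
python3 go.py .4635 .229 .069
```

```text
time: 2.4
tool_pos: [0.4619, 0.2272, 0.0676]
ee_rot: [-3.138, -0.003, 2.563]
wrist_force: [0.3, 0.6, 0.7]
width: 0.0943
time: 3.15
tool_pos: [0.4641, 0.228, 0.0697]
ee_rot: [3.14, 0.0, 2.562]
wrist_force: [2.0, 1.6, -0.8]
width: 0.0436
time: 3.4
tool_pos: [0.464, 0.228, 0.0697]
ee_rot: [3.14, 0.0, 2.562]
wrist_force: [1.9, 3.0, -0.3]
width: 0.0436
shift mm tool [1.  0.5 0.7] [ 3.470e-01  8.100e-02  1.652e+00  1.000e-03  1.408e+00 -6.450e-01] 3.4
```

Gripped at 44 mm. I'll start the twist with a small step and watch the forces (−10° and −3.3 mm per row).

```bash
python3 -m creep '[[[0,0,0,0],[0,0,-1.67,-5],[0,0,-1.67,-5],[0,0,-1.67,-5],[0,0,-1.67,-5],[0,0,0,0],[0,0,0,0]]]' 0
python3 -c "
from h import *
o=get_obs();print(o['wrist_torque'],o['joint_positions'])
s=save('side','s2')
W=world(s).reshape(-1,3);r=np.hypot(W[:,0]-.464,W[:,1]-.228)
m=(r<.0215)&(r>.012)&(W[:,2]>.09)&(W[:,2]<.125);print(np.histogram(W[m,2],np.arange(.09,.126,.002)))
c=s['color'][130:210,190:280,::-1];cv2.imwrite('pics/s2c.png',cv2.resize(c,None,fx=5,fy=5,interpolation=2))"
```

```text
time: 4.28
tool_pos: [0.4639, 0.2278, 0.0762]
ee_rot: [3.141, 0.001, 2.91]
wrist_force: [2.2, 4.6, -2.1]
width: 0.0434
[ 0.75487738 -0.56707183 -0.02186338] [ 3.46418941e-01  7.56162297e-02  1.64359972e+00  4.83226338e-04
  1.42137920e+00 -9.92677635e-01]
(array([ 1,  1,  3,  1,  2,  1, 21, 18,  1,  0,  0,  0,  0,  1,  0,  0,  0]), array([0.09 , 0.092, 0.094, 0.096, 0.098, 0.1  , 0.102, 0.104, 0.106,
       0.108, 0.11 , 0.112, 0.114, 0.116, 0.118, 0.12 , 0.122, 0.124]))
```

View pics/s2c.png

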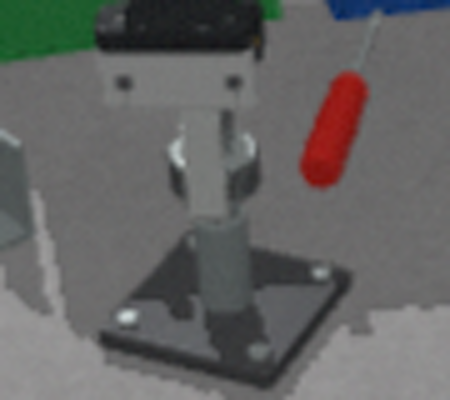

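The crop shows the finger on the collar and the collar raised to about 0.104, so it follows without slip. The remaining turn is about 53.5°.

```bash
python3 -m creep '[[[0,0,-2.55,-7.65],[0,0,-2.55,-7.65],[0,0,-2.55,-7.65],[0,0,-2.55,-7.65],[0,0,-2.55,-7.65],[0,0,-2.55,-7.65],[0,0,-2.55,-7.65],[0,0,0,0]]]'
python3 -m creep '[[[0,0,0,0],[0,0,0,0]]]'
python3 -c "
from h import *
o=get_obs();print(o['wrist_torque'],o['joint_positions'])
s=save('side','s3')
W=world(s).reshape(-1,3);r=np.hypot(W[:,0]-.464,W[:,1]-.228)
m=(r<.0215)&(r>.012)&(W[:,2]>.09)&(W[:,2]<.135);print(np.histogram(W[m,2],np.arange(.09,.136,.002))[0])"
```

```text
time: 5.32
tool_pos: [0.464, 0.2272, 0.0942]
ee_rot: [-3.141, 0.001, -2.44]
wrist_force: [3.7, 2.9, -1.5]
width: 0.0437
time: 5.58
tool_pos: [0.464, 0.2273, 0.0942]
ee_rot: [-3.141, 0.001, -2.439]
wrist_force: [4.5, 1.3, -1.6]
width: 0.0432
[ 0.45533409 -0.76216976  0.07994177] [ 3.46112113e-01  6.20855445e-02  1.62067901e+00 -6.80034173e-04
  1.45789781e+00 -1.92728871e+00]
[ 0  2  0  0  0  1  3  8  5  1  3  1  3  1 11 25 23  3  5  3  4  1  1]
```

The collar top reads about 0.122. I'll release, lift off and move away to check.

```bash
python3 -m creep '[[[0,0,0,0],[0,0,0,0],[0,0,0,0],[0,0,0,0],[0,0,0,0]]]' 1
python3 -m creep '[[[0,0,-10,0],[0,0,-20,0],[0,0,-30,0],[0,0,-30,0],[0,0,-30,0]]]'
python3 -m creep '[[[-26,31,0,0],[-26,31,0,0],[-26,31,0,0],[-26,31,0,0],[-26,31,0,0],[-26,31,0,0],[0,0,0,0],[0,0,0,0]]]'
python3 - <<'E'
from h import *
for n in('top','side'):
    s=save(n,n+'4'); w=world(s).reshape(-1,3)
    r=np.hypot(w[:,0]-.464,w[:,1]-.228)
    m=(r<.020)&(r>.012)&(w[:,2]>.10)&(w[:,2]<.135);print(n,'collar',m.sum(),np.percentile(w[m,2],[10,25,50,75,90]).round(4))
    m=(w[:,0]>.63)&(w[:,0]<.68)&(abs(w[:,1]-.003)<.007)&(w[:,2]>.11); print(' blade',m.sum(),np.percentile(w[m,2],[10,50,90]).round(4))
cv2.imwrite('pics/s4.png',s['color'][80:280,160:420,::-1].repeat(2,0).repeat(2,1))
E
```

```text
time: 6.25
tool_pos: [0.4634, 0.2274, 0.094]
ee_rot: [3.141, -0.0, -2.438]
wrist_force: [0.6, 0.1, 0.4]
width: 0.0899
time: 6.88
tool_pos: [0.4636, 0.2275, 0.2159]
ee_rot: [-3.141, 0.001, -2.438]
wrist_force: [0.8, -0.4, 0.2]
width: 0.0941
time: 7.88
tool_pos: [0.4622, 0.4698, 0.2144]
ee_rot: [-3.141, -0.0, -2.438]
wrist_force: [-0.5, -0.7, 0.5]
width: 0.0938
top collar 245 [0.1199 0.1209 0.1218 0.1226 0.1233]
 blade 207 [0.1195 0.1215 0.1231]
side collar 56 [0.1201 0.121  0.1217 0.1225 0.1232]
 blade 94 [0.1214 0.1226 0.1236]
```

View pics/s4.png

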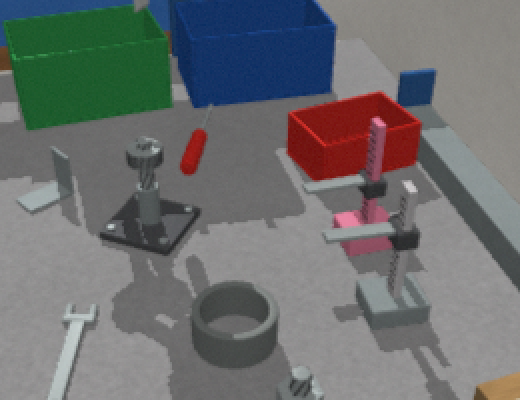

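The collar sits high on its thread at crop (145,150). The gauge is untouched at (370,230), and the arm is clear. Handing in.

```bash
python3 -c "
from bench import ticket
print(ticket.close_job())"
```

```text
the job is handed in; nothing more can be done
None
```

I gripped the knurled collar from above, turned it about 73.5° anticlockwise with the grip rising along the thread, then let go and moved the arm clear. I handed the job in at about 8 s of the 32 s allowed.

- **Level:** after release the collar's top face reads 0.1218 m (top camera) and 0.1217 m (side camera). The blade reads 0.1215 m and 0.1226 m. They agree to about 1 mm, against the 6 mm allowed.
- **Gauge and nut:** the blade reads within 0.2 mm of its starting height in both views. I did not re-measure the nut, but the arm never went near it.
- **Forces:** wrist force readings after each move stayed around 5 N or less.

No check failed; the only disagreement is the roughly 1 mm between the two cameras on the blade's height.

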